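Set the running clearance of a bench proofing press

ROBOT

A 7-joint arm with a two-finger parallel gripper is mounted at the origin on a cart in front of the work surface, level with it; the furniture and walls round the work are solid. World frame = base frame: x ahead of the robot, y to its left, z up, the work surface at z = 0. Lengths are in m, angles in degrees, forces in N, time in s.
With the tool pointing down it reaches from about 0.425 to 0.875 m from the base axis. Payload 4.7 kg.
Tool frame: the origin (TCP) lies where the fingers leave the gripper's body, on its centre line; the fingertips stand 70 mm ahead of it and the grasp point (between the pads) lies 51 mm ahead of it; z points along the fingers, y is the line along which they close (so a half turn about z gives the same grasp; the last joint's range is limited). The gripper opens to 87 mm and grips with 3 to 60 N. Pads are 19 mm wide; open, the fingers measure 117 mm over their backs; the gripper's body (75 mm by 190 mm) begins 51 mm behind the grasp point.
Start: joints at [-68.692, 18.392, -4.016, 83.108, 1.295, 78.541, -3.26], TCP at [0.228, 0.609, 0.292] pointing down, gripper open.
Joint ranges: [-163.93, 163.93], [-17.29, 119.83], [-79.2, 71.16], [3.27, 140.29], [-89.18, 269.18], [5.43, 117.66], [-154.24, 154.24]. Speed limits (degrees/s): [147.25, 147.25, 180, 180, 180, 180, 180].

INTERFACE

Orientations are given as a 3x3 rotation matrix whose columns are the frame's x, y, z axes.
In Python, from rig import ctrl gives the robot as it stands.
- The arm moves only by the tool play_rows, never from a script. Its argument "targets" is a list of rows, each an object with "dp": the shift along the tool's x, y, z in m, a list of three; "twist": the turn, a rotation vector about the tool's x, y, z in degrees, a list of three; "claw": the closure, from 0 (fully open) to 1 (shut). A call has 1 to 10 rows; each row shifts and turns the commanded pose from where the row before left it, along the tool's axes as they then stand; what a row does not reach is not made up. A row lasts 1/12 s, in which the tool goes at most 41.7 mm and 7.16 degrees, less where a joint would pass 70% of its speed; a pose out of reach is approached as far as the arm can. A call is refused whole if a number of a shift passes 0.0417 or a number of a turn 7.16, either way. A call with a gripper value outside its range is refused whole. The fingers move at their own pace and stop on an object; "newtons" is the grip in N (left out, the last holds). Time passes only in rows, so rows that do not move let the fingers close. It gives the time, the measured TCP pose, the force, the opening and the grip force at its end, in the units of the state.
- ctrl.read_state(): the state, without advancing time (a new reading comes with each control period).
- ctrl.grab_frame(name): name is "scene" or "top"; returns the picture (400x640x3 uint8, red, green, blue); there is no depth.
- ctrl.calibration(name): a dict with "K" (3x3 intrinsics, pixels), "k1" (the pictures are not rectified: a ray, as slopes to the right and down, at radius r is drawn at 1 + k1 r^2 times it, then the intrinsics apply), "rvec" (rotation vector, rad) and "tvec" (3), from world to camera coordinates, as OpenCV has them. Camera axes: x right, y down, z forward; pixel columns grow to the right and rows downward; lengths in m; the calibration is good to about 2 mm. A picture is of the moment at which its call begins. calibration takes no time and is no camera call.
- ctrl.finish_job(): hands the job in; it is judged then, once.
The state is a dict: "clock": time; "q": joint angles; "qd": joint speeds; "tau": joint torques, N m; "tool_pos": TCP position; "eef_rot": TCP orientation; "ft_force": force on the tool from outside, world axes, zero at the start; "torque": the same for the moment, N m; "finger_gap": finger opening in m; "grip_force": force on a finger pad.
Only numpy, scipy, OpenCV 4.12 (cv2) and the standard library are available. Lean on these libraries where they do the work, as an engineer would, in place of code of your own. Each camera call takes 0.05 s, during which the arm holds its last target. There are 200 camera calls.

TASK

Set the running clearance of the little green bench press: turn its black wing knob clockwise until the foot has firmly bottomed on the printing block, without forcing it, then back the knob off a quarter of a turn and let go. Leave the things round the press where they are.

Things in the scene. Friction and masses are not known exactly. Their poses are not given: they have to be found in the camera images.
- knob_grip (a point): place to grip the black wing knob on top of the little green press: on the screw's axis, 150 mm above the table. The knob is an upright bar 52 long, 14 thick, 36 mm high (18 above and below this point) on a thin brass neck; x runs along the bar to its white-marked end, z up. It turns about z, clockwise from above to screw the foot down; it never rises or sinks
- proof_press: press frame, fixed: green bed 190 x 150 x 18 mm, two columns, green bridge across y with its top at 110 mm; on it a dial plate 64 mm wide to 113 mm, ticks every eighth turn, and column nuts at y = +-58 mm reaching 121 mm. Origin under the middle of the bed, below the screw's axis; z up
- press_foot: round steel foot 38 mm wide, moved only up and down by the screw, 20 mm per full turn. Starts 1 to 3.1 rad of turning above the block. Friction of 0.05 N m holds the knob where it is left; on the block, a hard stop, each newton of foot force adds 0.0032 N m; 15 to 70 N is firm. Origin at the centre of its lower face; z up
- proof_block: wood-mounted, copper-faced printing block 80 x 70 x 38 mm, fixed in the bed under the foot, packed up by an amount that varies. Origin at the centre of its underside, its face 38 mm above; z up
- ink_tin_1: bystander: ink tin with a black rim, 69 mm wide, 53 tall; origin at its underside
- ink_tin_3: bystander: ink tin with a blue rim, 61 mm wide, 46 tall; origin at its underside
- grease_jar: bystander: white jar with a blue lid, 76 mm wide, 84 tall; origin at its underside
- tape_roll: bystander: roll of blue tape lying flat, 93 mm wide, 24 tall; origin at its underside
- marker_1: bystander: black marker pen lying flat, 108 mm long

How it is judged (in metres and radians):
On the way, in this order (a step that is already met when the one before it is completed fails the run):
1. the foot has bottomed: it bears on the block with more than 12 N (contact force between press_foot and proof_block above 12 N), for 0.1 s.
2. the screw is backed off a quarter turn from there: the foot's face is 3.4 to 6.6 mm above the block (a quarter turn is 5 mm) (z of press_foot in the frame of proof_block between 0.0414 and 0.0446 m), for 0.2 s.
At the end, for the whole second after the job is handed in: after bottoming, the foot stands still, a quarter of a turn clear of the block: the gap between foot and block is 3.4 to 6.6 mm (within about 29 degrees of a quarter turn) (all of step 2 and angular speed of press_foot below 0.05 rad/s and linear speed of press_foot below 0.002 m/s); the robot touches nothing.
It fails at once if the screw is forced: the foot presses the block with more than 100 N (contact force between press_foot and proof_block above 100 N).
It fails at once if a bystander is moved more than 25 mm (distance of any of ink_tin_1, ink_tin_3, grease_jar, tape_roll, marker_1 from where it was at the start of the episode above 0.025 m).
It also fails if it takes over 67 s, if anything falls off the work surface, if the arm or the gripper's body presses on something with over 40 N, if the wrist force passes 120 N, or if a joint passes its speed limit or range.

## Working session

There is one attempt and no reset: what is moved stays moved. The work goes in short steps, Python scripts to look and compute and a tool call to move; the robot and the scene stay as the last step left them, time stands still between calls to the robot, and variables do not carry over. Pictures are saved under pics/ and viewed, at most 10 in all, crops included, and the job is handed in when it is done.

Besides the shell and the picture viewer there is one more tool, called after "Emit:" as name(argument=value, ...) on one line, values as JSON. play_rows: Moves the arm, as the interface text tells. Its arguments: {"type":"object","properties":{"targets":{"type":"array","items":{"type":"object","properties":{"dp":{"type":"array","items":{"type":"number"}},"twist":{"type":"array","items":{"type":"number"}},"claw":{"type":"number"}}}},"newtons":{"type":"number"}},"required":["targets"]}

```bash
mkdir -p pics; ls; python3 - <<'E'
from rig import ctrl
import cv2
for n in("scene","top"):
    cv2.imwrite(f"pics/{n}0.png",ctrl.grab_frame(n)[:,:,::-1]); print(n,ctrl.calibration(n))
s=ctrl.read_state();print(s)
E
```

```text
pics
scene {'K': array([[377.75643622,   0.        , 323.83004979],
       [  0.        , 377.75643622, 195.65661483],
       [  0.        ,   0.        ,   1.        ]]), 'k1': -0.05071487569922666, 'rvec': array([ 0.73421961, -2.35657944,  1.44213594]), 'tvec': array([0.59079879, 0.07982371, 0.98310583])}
top {'K': array([[381.42943672,   0.        , 319.80436906],
       [  0.        , 381.42943672, 200.71821654],
       [  0.        ,   0.        ,   1.        ]]), 'k1': -0.020029153064211026, 'rvec': array([ 2.17528135, -2.14432705,  0.0721519 ]), 'tvec': array([0.39051844, 0.45544441, 0.90737904])}
{'clock': 0.1, 'q': array([-68.69266724,  18.43460943,  -4.01581794,  83.16628665,
         1.2950074 ,  78.53948924,  -3.26091021]), 'qd': array([ 0.12661035, -0.20423947,  0.06540025, -0.12130591,  0.05871732,
       -0.0711759 , -0.00281618]), 'tau': array([-4.55440040e-04, -4.92570305e+01, -4.05932581e-01, -3.13399351e+01,
       -6.41089864e-02,  3.94475902e-02,  5.42977375e-05]), 'tool_pos': array([0.22754063, 0.60849043, 0.29128735]), 'eef_rot': array([[-9.36681923e-01,  3.50180994e-01, -4.96246034e-04],
       [ 3.50181334e-01,  9.36680582e-01, -1.58753606e-03],
       [-9.11009319e-05, -1.66079243e-03, -9.99998617e-01]]), 'ft_force': array([-0.6064112 ,  0.03827997, -0.04892455]), 'torque': array([-0.01839742, -0.00387766, -0.01732497]), 'grip_force': 0.0, 'finger_gap': 0.08681446812666405}
```

View pics/scene0.png

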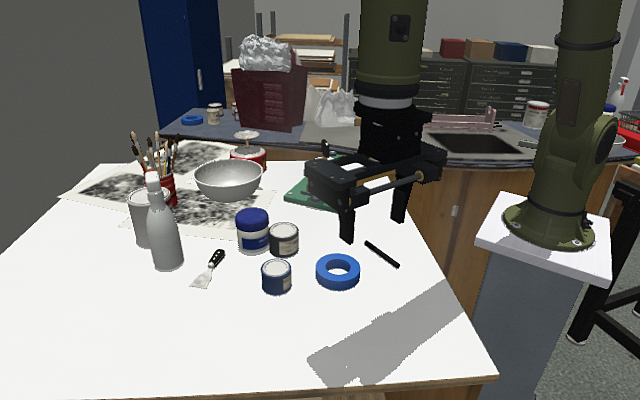

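View pics/top0.png

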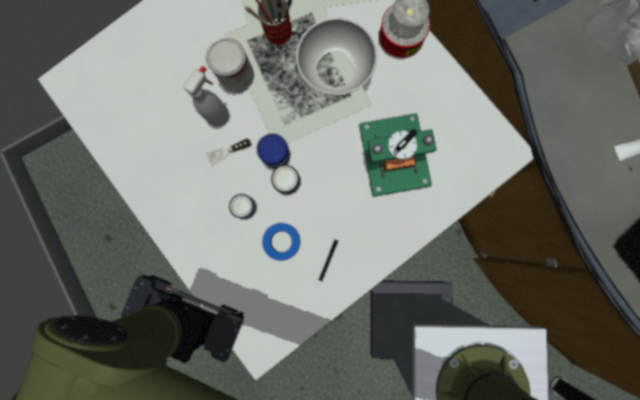

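The top view shows the press around (398,155), with its dial and knob at (403,145). The arm is clear of it at lower left. I'll enlarge that area and project it.

```bash
cat > h.py <<'E'
import numpy as np,cv2
from rig import ctrl
def cam(n):
    c=ctrl.calibration(n);return c["K"],np.array([c["k1"],0,0,0.]),cv2.Rodrigues(c["rvec"])[0],c["tvec"]
def px2w(n,uv,z):
    K,d,R,t=cam(n)
    p=cv2.undistortPoints(np.array([[uv]],float),K,d)[0,0]
    r=R.T@np.array([*p,1]);o=-R.T@t
    return o+r*(z-o[2])/r[2]
def w2px(n,P):
    K,d,R,t=cam(n)
    return cv2.projectPoints(np.array(P,float).reshape(-1,3),cv2.Rodrigues(R)[0],t,K,d)[0][:,0]
E
python3 - <<'E'
from h import *
im=cv2.imread("pics/top0.png")
x,y,w,h,f=350,102,95,100,6
cv2.imwrite("pics/c1.png",cv2.resize(im[y:y+h,x:x+w],None,fx=f,fy=f,interpolation=cv2.INTER_CUBIC))
print(px2w("top",(404,144),.168))
E
```

```text
[0.55824388 0.21823107 0.168     ]
```

View pics/c1.png

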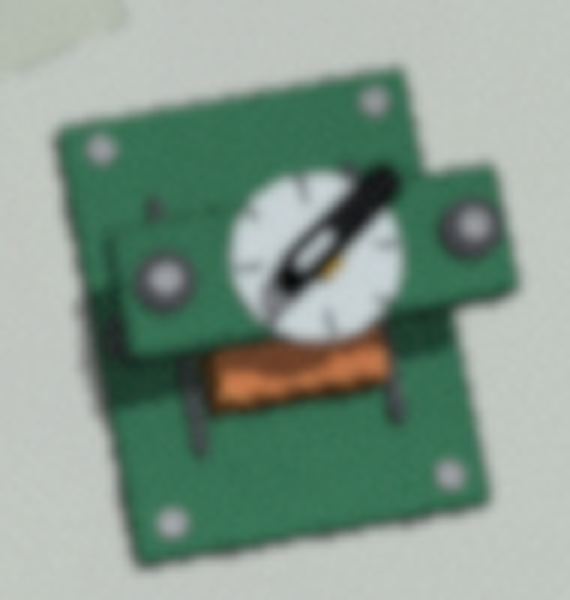

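The crop shows the dial centre at crop (318,255). The black bar runs from (278,290) to (393,178), with its white mark toward lower left. The column nuts are at (165,280) and (470,225).

```bash
python3 - <<'E'
from h import *
P=lambda c,z:px2w("top",(350+c[0]/6-.4,102+c[1]/6-.4),z)
a,b=P((165,280),.121),P((470,225),.121);print("nuts",a,b,(a+b)/2,np.linalg.norm(a-b),np.degrees(np.arctan2(*(a-b)[1::-1])))
print("dial",P((318,255),.113))
m,e=P((283,283),.165),P((390,180),.168);print("bar",m,e,(m+e)/2,np.linalg.norm(m-e),np.degrees(np.arctan2(*(m-e)[1::-1])))
for c in [(75,130),(403,70),(490,505),(140,565)]: print(P(c,.018))
E
```

```text
nuts [0.55966937 0.26876337 0.121     ] [0.58160874 0.15605726 0.121     ] [0.57063905 0.21241032 0.121     ] 0.11482161839534635 101.01543827505465
dial [0.57167317 0.21073182 0.113     ]
bar [0.54861042 0.23287299 0.165     ] [0.58507629 0.19584124 0.168     ] [0.56684336 0.21435711 0.1665    ] 0.05205871274618197 134.55886471428562
[0.6477452  0.29386274 0.018     ]
[0.67478848 0.15670003 0.018     ]
[0.4912612  0.12284446 0.018     ]
[0.46461464 0.26633442 0.018     ]
```

Emit:
play_rows(targets=[{"dp":[-0.023,-0.0126,0],"twist":[0,0,0],"claw":0},{"dp":[-0.023,-0.0126,0],"twist":[0,0,0],"claw":0},{"dp":[-0.023,-0.0126,0],"twist":[0,0,0],"claw":0},{"dp":[-0.023,-0.0126,0],"twist":[0,0,0],"claw":0},{"dp":[-0.023,-0.0126,0],"twist":[0,0,0],"claw":0},{"dp":[-0.023,-0.0126,0],"twist":[0,0,0],"claw":0},{"dp":[-0.023,-0.0126,0],"twist":[0,0,0],"claw":0},{"dp":[-0.023,-0.0126,0],"twist":[0,0,0],"claw":0},{"dp":[-0.023,-0.0126,0],"twist":[0,0,0],"claw":0},{"dp":[-0.023,-0.0126,0],"twist":[0,0,0],"claw":0}])

```text
clock: 0.93
tool_pos: [0.3995, 0.409, 0.2919]
eef_rot: [[-0.937, 0.35, -0.0], [0.35, 0.937, -0.0], [0.0, -0.001, -1.0]]
ft_force: [0.3, 0.9, 0.1]
finger_gap: 0.0871
grip_force: 0.0
```

Emit:
play_rows(targets=[{"dp":[-0.023,-0.0126,0],"twist":[0,0,0],"claw":0},{"dp":[-0.023,-0.0126,0],"twist":[0,0,0],"claw":0},{"dp":[-0.023,-0.0126,0],"twist":[0,0,0],"claw":0},{"dp":[-0.023,-0.0126,0],"twist":[0,0,0],"claw":0},{"dp":[-0.023,-0.0126,0],"twist":[0,0,0],"claw":0},{"dp":[-0.023,-0.0126,0],"twist":[0,0,0],"claw":0},{"dp":[-0.023,-0.0126,0],"twist":[0,0,0],"claw":0},{"dp":[-0.023,-0.0126,0],"twist":[0,0,0],"claw":0},{"dp":[-0.023,-0.0126,0],"twist":[0,0,0],"claw":0},{"dp":[-0.023,-0.0126,0],"twist":[0,0,0],"claw":0}])

```text
clock: 1.77
tool_pos: [0.5707, 0.2106, 0.2918]
eef_rot: [[-0.937, 0.35, -0.001], [0.35, 0.937, -0.0], [0.001, -0.0, -1.0]]
ft_force: [0.4, 0.5, 0.3]
finger_gap: 0.0868
grip_force: 0.0
```

Emit:
play_rows(targets=[{"dp":[0,0,0],"twist":[0,0,5],"claw":0},{"dp":[0,0,0],"twist":[0,0,5],"claw":0},{"dp":[0,0,0],"twist":[0,0,5],"claw":0},{"dp":[0,0,0],"twist":[0,0,5],"claw":0},{"dp":[0,0,0],"twist":[0,0,5],"claw":0},{"dp":[0,0,0],"twist":[0,0,0],"claw":0},{"dp":[0,0,0],"twist":[0,0,0],"claw":0}])

```text
clock: 2.35
tool_pos: [0.5701, 0.2117, 0.2919]
eef_rot: [[-0.703, 0.711, -0.001], [0.711, 0.703, -0.0], [0.0, -0.001, -1.0]]
ft_force: [-0.1, -0.1, 0.3]
finger_gap: 0.0872
grip_force: 0.0
```

```bash
cat > st.py <<'E'
from h import *
s=ctrl.read_state();R=s["eef_rot"];p=s["tool_pos"]
print("t",s["clock"],"p",p.round(4),"yaw",np.degrees(np.arctan2(R[1,0],R[0,0])).round(2),"q",s["q"].round(1),"F",s["ft_force"].round(2),"T",s["torque"].round(3),s["finger_gap"],s["grip_force"])
print("to axis in tool:",(R.T@(np.array([.570,.2125,.203])-p)).round(4))
E
python3 st.py; python3 - <<'E'
from h import *
im=ctrl.grab_frame("scene")[:,:,::-1];cv2.imwrite("pics/s1.png",cv2.resize(im[90:260,230:500],None,fx=2.9,fy=2.9,interpolation=cv2.INTER_CUBIC))
E
```

```text
t 2.35 p [0.5701 0.2117 0.2919] yaw 134.64 q [-37.7  13.4  17.5  90.1  -4.1  77.2  25. ] F [-0.07 -0.06  0.35] T [-0.07  -0.007  0.015] 0.08724329123022677 0.0
to axis in tool: [0.0006 0.0006 0.0889]
```

View pics/s1.png

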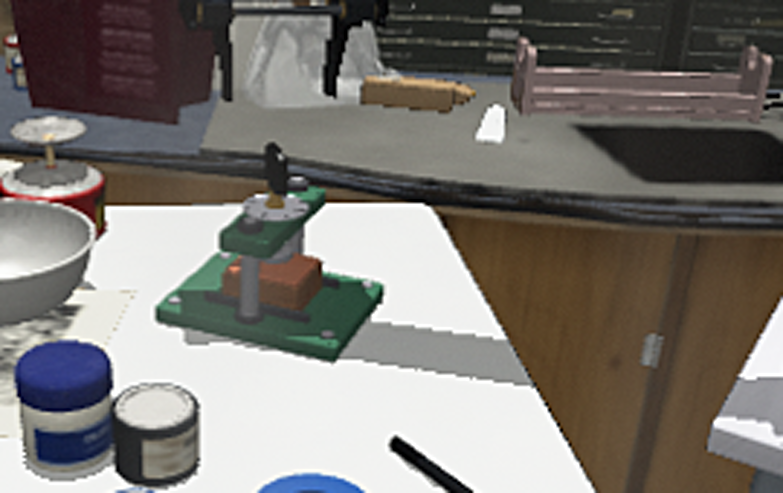

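The scene view shows the knob at crop (277,170), centred between the open fingers at (228,60) and (333,60). I'll descend and grip gently.

Emit:
play_rows(targets=[{"dp":[0,0,0.01],"twist":[0,0,0],"claw":0},{"dp":[0,0,0.01],"twist":[0,0,0],"claw":0},{"dp":[0,0,0.01],"twist":[0,0,0],"claw":0},{"dp":[0,0,0.01],"twist":[0,0,0],"claw":0},{"dp":[0,0,0.01],"twist":[0,0,0],"claw":0},{"dp":[0,0,0.01],"twist":[0,0,0],"claw":0},{"dp":[0,0,0.01],"twist":[0,0,0],"claw":0},{"dp":[0,0,0.01],"twist":[0,0,0],"claw":0},{"dp":[0,0,0.009],"twist":[0,0,0],"claw":0},{"dp":[0,0,0],"twist":[0,0,0],"claw":0}])

```text
clock: 3.23
tool_pos: [0.5692, 0.2114, 0.2007]
eef_rot: [[-0.701, 0.713, -0.003], [0.713, 0.701, -0.002], [0.001, -0.003, -1.0]]
ft_force: [0.1, -0.3, -0.7]
finger_gap: 0.0874
grip_force: 0.0
```

Emit:
play_rows(targets=[{"dp":[0,0,0],"twist":[0,0,0],"claw":1},{"dp":[0,0,0],"twist":[0,0,0],"claw":1},{"dp":[0,0,0],"twist":[0,0,0],"claw":1},{"dp":[0,0,0],"twist":[0,0,0],"claw":1},{"dp":[0,0,0],"twist":[0,0,0],"claw":1},{"dp":[0,0,0],"twist":[0,0,0],"claw":1},{"dp":[0,0,0],"twist":[0,0,0],"claw":1},{"dp":[0,0,0],"twist":[0,0,0],"claw":1},{"dp":[0,0,0],"twist":[0,0,0],"claw":1},{"dp":[0,0,0],"twist":[0,0,0],"claw":1}], newtons=15)

```text
clock: 4.07
tool_pos: [0.5703, 0.2117, 0.2033]
eef_rot: [[-0.701, 0.713, 0.0], [0.713, 0.701, 0.0], [0.0, 0.0, -1.0]]
ft_force: [0.1, 0.2, 0.4]
finger_gap: 0.0285
grip_force: 0.0
```

```bash
python3 st.py
```

```text
t 4.0667 p [0.5703 0.2117 0.2033] yaw 134.5 q [-37.2  16.8  17.1  96.4  -5.3  67.6  25.7] F [0.05 0.24 0.4 ] T [-0.048 -0.003 -0.01 ] 0.02848358302921183 0.0
to axis in tool: [0.0008 0.0003 0.0003]
```

Emit:
play_rows(targets=[{"claw":1},{"claw":1},{"claw":1},{"claw":1},{"claw":1},{"claw":1}])

```text
invalid input at $.targets[0]: expected keys dp, twist, claw
```

```bash
python3 st.py
```

```text
t 4.0667 p [0.5703 0.2117 0.2033] yaw 134.5 q [-37.2  16.8  17.1  96.4  -5.3  67.6  25.7] F [0.05 0.24 0.4 ] T [-0.048 -0.003 -0.01 ] 0.02848358302921183 0.0
to axis in tool: [0.0008 0.0003 0.0003]
```

Emit:
play_rows(targets=[{"dp":[0,0,0],"twist":[0,0,0],"claw":1},{"dp":[0,0,0],"twist":[0,0,0],"claw":1},{"dp":[0,0,0],"twist":[0,0,0],"claw":1},{"dp":[0,0,0],"twist":[0,0,0],"claw":1},{"dp":[0,0,0],"twist":[0,0,0],"claw":1}])

```text
clock: 4.48
tool_pos: [0.5703, 0.2117, 0.2033]
eef_rot: [[-0.701, 0.713, 0.0], [0.713, 0.701, -0.0], [-0.0, 0.0, -1.0]]
ft_force: [-0.1, -0.1, -0.0]
finger_gap: 0.014
grip_force: 15.0
```

```bash
python3 st.py
```

```text
t 4.4833 p [0.5703 0.2117 0.2033] yaw 134.5 q [-37.2  16.8  17.1  96.4  -5.3  67.6  25.7] F [-0.09 -0.07 -0.04] T [-0.114  0.047 -0.022] 0.014031286425246396 14.99976366525516
to axis in tool: [0.0008 0.0004 0.0003]
```

Gripped, with the opening reading 14 mm, which matches the bar. Now I'll turn clockwise 40°, less than the smallest possible 57°.

Emit:
play_rows(targets=[{"dp":[0,0,0],"twist":[0,0,4],"claw":1},{"dp":[0,0,0],"twist":[0,0,4],"claw":1},{"dp":[0,0,0],"twist":[0,0,4],"claw":1},{"dp":[0,0,0],"twist":[0,0,4],"claw":1},{"dp":[0,0,0],"twist":[0,0,4],"claw":1},{"dp":[0,0,0],"twist":[0,0,4],"claw":1},{"dp":[0,0,0],"twist":[0,0,4],"claw":1},{"dp":[0,0,0],"twist":[0,0,4],"claw":1},{"dp":[0,0,0],"twist":[0,0,4],"claw":1},{"dp":[0,0,0],"twist":[0,0,4],"claw":1}])

```text
clock: 5.32
tool_pos: [0.5719, 0.2124, 0.2033]
eef_rot: [[-0.075, 0.997, 0.004], [0.997, 0.075, 0.001], [0.001, 0.005, -1.0]]
ft_force: [6.1, 1.6, -3.4]
finger_gap: 0.0141
grip_force: 15.0
```

```bash
python3 st.py
```

```text
t 5.3167 p [0.5719 0.2124 0.2033] yaw 94.33 q [-41.8  17.3  22.6  96.5  -7.1  67.4 -13. ] F [ 6.13  1.59 -3.38] T [ 0.375 -1.187  0.127] 0.014137800435896535 14.995603924035095
to axis in tool: [ 0.0003 -0.0018  0.0003]
```

Emit:
play_rows(targets=[{"dp":[0,0.0015,0],"twist":[0,0,0],"claw":1},{"dp":[0,0,0],"twist":[0,0,0],"claw":1},{"dp":[0,0,0],"twist":[0,0,0],"claw":1}])

```text
clock: 5.57
tool_pos: [0.5721, 0.2124, 0.2033]
eef_rot: [[-0.08, 0.997, 0.001], [0.997, 0.08, 0.001], [0.001, 0.001, -1.0]]
ft_force: [2.7, 2.5, -3.2]
finger_gap: 0.014
grip_force: 15.0
```

```bash
python3 st.py
```

```text
t 5.5667 p [0.5721 0.2124 0.2033] yaw 94.59 q [-41.7  17.4  22.6  96.3  -7.2  67.6 -12.7] F [ 2.67  2.49 -3.16] T [ 0.391 -0.561 -0.062] 0.014033167918528426 14.999595688423142
to axis in tool: [ 0.0003 -0.0021  0.0003]
```

Emit:
play_rows(targets=[{"dp":[0,0,0],"twist":[0,0,1],"claw":1},{"dp":[0,0,0],"twist":[0,0,1],"claw":1},{"dp":[0,0,0],"twist":[0,0,1],"claw":1},{"dp":[0,0,0],"twist":[0,0,1],"claw":1},{"dp":[0,0,0],"twist":[0,0,1],"claw":1},{"dp":[0,0,0],"twist":[0,0,1],"claw":1},{"dp":[0,0,0],"twist":[0,0,1],"claw":1},{"dp":[0,0,0],"twist":[0,0,1],"claw":1},{"dp":[0,0,0],"twist":[0,0,1],"claw":1},{"dp":[0,0,0],"twist":[0,0,1],"claw":1}])

```text
clock: 6.4
tool_pos: [0.5725, 0.2124, 0.2033]
eef_rot: [[0.097, 0.995, 0.002], [0.995, -0.097, 0.001], [0.001, 0.002, -1.0]]
ft_force: [6.3, 3.0, -3.7]
finger_gap: 0.0137
grip_force: 15.0
```

```bash
python3 st.py
```

```text
t 6.4 p [0.5725 0.2124 0.2033] yaw 84.44 q [-42.8  17.5  24.   96.4  -7.6  67.6 -22.5] F [ 6.28  2.99 -3.73] T [ 0.558 -1.141  0.099] 0.013709399460408838 14.998785319039598
to axis in tool: [-0.0001 -0.0025  0.0003]
```

Emit:
play_rows(targets=[{"dp":[0,0.001,0],"twist":[0,0,1],"claw":1},{"dp":[0,0,0],"twist":[0,0,1],"claw":1},{"dp":[0,0,0],"twist":[0,0,1],"claw":1},{"dp":[0,0,0],"twist":[0,0,1],"claw":1},{"dp":[0,0,0],"twist":[0,0,1],"claw":1},{"dp":[0,0,0],"twist":[0,0,1],"claw":1},{"dp":[0,0,0],"twist":[0,0,1],"claw":1},{"dp":[0,0,0],"twist":[0,0,1],"claw":1},{"dp":[0,0,0],"twist":[0,0,1],"claw":1},{"dp":[0,0,0],"twist":[0,0,1],"claw":1}], newtons=9)

```text
clock: 7.23
tool_pos: [0.5732, 0.2122, 0.2033]
eef_rot: [[0.268, 0.963, 0.001], [0.963, -0.268, 0.001], [0.001, 0.001, -1.0]]
ft_force: [5.2, 2.9, -4.0]
finger_gap: 0.0139
grip_force: 9.0
```

```bash
python3 st.py
```

```text
t 7.2333 p [0.5732 0.2122 0.2033] yaw 74.43 q [-44.   17.8  25.5  96.3  -8.2  67.7 -32. ] F [ 5.21  2.89 -3.99] T [ 0.763 -0.955  0.014] 0.013866611917661096 8.998909044312313
to axis in tool: [-0.0006 -0.0031  0.0003]
```

Emit:
play_rows(targets=[{"dp":[0,0.0005,0],"twist":[0,0,1],"claw":1},{"dp":[0,0,0],"twist":[0,0,1],"claw":1},{"dp":[0,0,0],"twist":[0,0,1],"claw":1},{"dp":[0,0,0],"twist":[0,0,1],"claw":1},{"dp":[0,0,0],"twist":[0,0,1],"claw":1},{"dp":[0,0,0],"twist":[0,0,1],"claw":1},{"dp":[0,0,0],"twist":[0,0,1],"claw":1},{"dp":[0,0,0],"twist":[0,0,1],"claw":1},{"dp":[0,0,0],"twist":[0,0,1],"claw":1},{"dp":[0,0,0],"twist":[0,0,1],"claw":1}])

```text
clock: 8.07
tool_pos: [0.5736, 0.2121, 0.2033]
eef_rot: [[0.432, 0.902, 0.001], [0.902, -0.432, 0.001], [0.001, 0.001, -1.0]]
ft_force: [4.8, 4.0, -4.1]
finger_gap: 0.0142
grip_force: 9.0
```

```bash
python3 st.py
```

```text
t 8.0667 p [0.5736 0.2121 0.2033] yaw 64.43 q [-45.1  18.   27.   96.3  -8.7  67.7 -41.5] F [ 4.78  3.96 -4.15] T [ 0.793 -0.938  0.044] 0.014173023691392731 8.998858655104414
to axis in tool: [-0.0012 -0.0035  0.0003]
```

Emit:
play_rows(targets=[{"dp":[0.001,0,0],"twist":[0,0,1],"claw":1},{"dp":[0,0,0],"twist":[0,0,1],"claw":1},{"dp":[0,0,0],"twist":[0,0,1],"claw":1},{"dp":[0,0,0],"twist":[0,0,1],"claw":1},{"dp":[0,0,0],"twist":[0,0,1],"claw":1},{"dp":[0,0,0],"twist":[0,0,1],"claw":1},{"dp":[0,0,0],"twist":[0,0,1],"claw":1},{"dp":[0,0,0],"twist":[0,0,1],"claw":1},{"dp":[0,0,0],"twist":[0,0,1],"claw":1},{"dp":[0,0,0],"twist":[0,0,1],"claw":1}])

```text
clock: 8.9
tool_pos: [0.5741, 0.2119, 0.2033]
eef_rot: [[0.583, 0.813, 0.001], [0.813, -0.583, -0.001], [0.0, 0.001, -1.0]]
ft_force: [5.4, 1.1, -3.1]
finger_gap: 0.0137
grip_force: 9.0
```

```bash
python3 st.py
```

```text
t 8.9 p [0.5741 0.2119 0.2033] yaw 54.37 q [-46.3  18.2  28.5  96.2  -9.2  67.8 -51.2] F [ 5.44  1.11 -3.13] T [-0.019 -1.113  0.043] 0.013672197108701026 8.99890189699363
to axis in tool: [-0.0019 -0.0037  0.0003]
```

Emit:
play_rows(targets=[{"dp":[0.0005,0.0005,0],"twist":[0,0,1],"claw":1},{"dp":[0,0,0],"twist":[0,0,1],"claw":1},{"dp":[0,0,0],"twist":[0,0,1],"claw":1},{"dp":[0,0,0],"twist":[0,0,1],"claw":1},{"dp":[0,0,0],"twist":[0,0,1],"claw":1},{"dp":[0,0,0],"twist":[0,0,1],"claw":1},{"dp":[0,0,0],"twist":[0,0,1],"claw":1},{"dp":[0,0,0],"twist":[0,0,1],"claw":1},{"dp":[0,0,0],"twist":[0,0,1],"claw":1},{"dp":[0,0,0],"twist":[0,0,1],"claw":1}])

```text
clock: 9.73
tool_pos: [0.5746, 0.2117, 0.2033]
eef_rot: [[0.715, 0.699, 0.0], [0.699, -0.715, -0.001], [-0.001, 0.001, -1.0]]
ft_force: [3.7, -3.9, -1.3]
finger_gap: 0.0138
grip_force: 9.0
```

```bash
python3 st.py
```

```text
t 9.7333 p [0.5746 0.2117 0.2033] yaw 44.36 q [-47.5  18.5  30.1  96.2  -9.8  68.  -60.7] F [ 3.7  -3.93 -1.29] T [-0.946 -0.697  0.057] 0.013755515306371782 8.998965615173802
to axis in tool: [-0.0027 -0.0038  0.0003]
```

Emit:
play_rows(targets=[{"dp":[0,0.0005,0],"twist":[0,0,1],"claw":1},{"dp":[0,0,0],"twist":[0,0,1],"claw":1},{"dp":[0,0,0],"twist":[0,0,1],"claw":1},{"dp":[0,0,0],"twist":[0,0,1],"claw":1},{"dp":[0,0,0],"twist":[0,0,1],"claw":1},{"dp":[0,0,0],"twist":[0,0,1],"claw":1},{"dp":[0,0,0],"twist":[0,0,1],"claw":1},{"dp":[0,0,0],"twist":[0,0,1],"claw":1},{"dp":[0,0,0],"twist":[0,0,1],"claw":1},{"dp":[0,0,0],"twist":[0,0,1],"claw":1}])

```text
clock: 10.57
tool_pos: [0.575, 0.2113, 0.2033]
eef_rot: [[0.825, 0.564, 0.0], [0.564, -0.825, -0.001], [-0.0, 0.001, -1.0]]
ft_force: [4.2, -5.4, -0.9]
finger_gap: 0.014
grip_force: 9.0
```

```bash
python3 st.py
```

```text
t 10.5667 p [0.575  0.2113 0.2033] yaw 34.36 q [-48.7  18.7  31.6  96.2 -10.4  68.  -70.2] F [ 4.21 -5.4  -0.92] T [-1.102 -0.592  0.064] 0.014023718365083601 8.999110873555765
to axis in tool: [-0.0034 -0.0038  0.0003]
```

Emit:
play_rows(targets=[{"dp":[0,0.001,0],"twist":[0,0,1],"claw":1},{"dp":[0,0,0],"twist":[0,0,1],"claw":1},{"dp":[0,0,0],"twist":[0,0,1],"claw":1},{"dp":[0,0,0],"twist":[0,0,1],"claw":1},{"dp":[0,0,0],"twist":[0,0,1],"claw":1},{"dp":[0,0,0],"twist":[0,0,1],"claw":1},{"dp":[0,0,0],"twist":[0,0,1],"claw":1},{"dp":[0,0,0],"twist":[0,0,1],"claw":1},{"dp":[0,0,0],"twist":[0,0,1],"claw":1},{"dp":[0,0,0],"twist":[0,0,1],"claw":1}])

```text
clock: 11.4
tool_pos: [0.5753, 0.2108, 0.2033]
eef_rot: [[0.911, 0.413, -0.0], [0.413, -0.911, -0.001], [-0.001, 0.001, -1.0]]
ft_force: [1.9, -5.6, -0.1]
finger_gap: 0.0138
grip_force: 9.0
```

```bash
python3 st.py
```

```text
t 11.4 p [0.5753 0.2108 0.2033] yaw 24.38 q [-49.9  19.   33.2  96.2 -11.   68.1 -79.6] F [ 1.94 -5.57 -0.11] T [-1.258 -0.224  0.062] 0.013804059535871471 8.999103616224602
to axis in tool: [-0.0041 -0.0037  0.0003]
```

Emit:
play_rows(targets=[{"dp":[0,0.0005,0],"twist":[0,0,1],"claw":1},{"dp":[0,0,0],"twist":[0,0,1],"claw":1},{"dp":[0,0,0],"twist":[0,0,1],"claw":1},{"dp":[0,0,0],"twist":[0,0,1],"claw":1},{"dp":[0,0,0],"twist":[0,0,1],"claw":1},{"dp":[0,0,0],"twist":[0,0,1],"claw":1},{"dp":[0,0,0],"twist":[0,0,1],"claw":1},{"dp":[0,0,0],"twist":[0,0,1],"claw":1},{"dp":[0,0,0],"twist":[0,0,1],"claw":1},{"dp":[0,0,0],"twist":[0,0,1],"claw":1}])

```text
clock: 12.23
tool_pos: [0.5755, 0.2103, 0.2033]
eef_rot: [[0.969, 0.248, -0.0], [0.248, -0.969, -0.001], [-0.0, 0.001, -1.0]]
ft_force: [1.4, -4.7, 0.1]
finger_gap: 0.0139
grip_force: 9.0
```

```bash
python3 st.py
```

```text
t 12.2333 p [0.5755 0.2103 0.2033] yaw 14.38 q [-51.1  19.3  34.9  96.2 -11.7  68.2 -89. ] F [ 1.43 -4.69  0.07] T [-1.291 -0.053  0.057] 0.013925468513741098 8.999135064077564
to axis in tool: [-0.0048 -0.0035  0.0003]
```

Emit:
play_rows(targets=[{"dp":[0,0.0005,0],"twist":[0,0,1],"claw":1},{"dp":[0,0,0],"twist":[0,0,1],"claw":1},{"dp":[0,0,0],"twist":[0,0,1],"claw":1},{"dp":[0,0,0],"twist":[0,0,1],"claw":1},{"dp":[0,0,0],"twist":[0,0,1],"claw":1},{"dp":[0,0,0],"twist":[0,0,1],"claw":1},{"dp":[0,0,0],"twist":[0,0,1],"claw":1},{"dp":[0,0,0],"twist":[0,0,1],"claw":1},{"dp":[0,0,0],"twist":[0,0,1],"claw":1},{"dp":[0,0,0],"twist":[0,0,1],"claw":1}])

```text
clock: 13.07
tool_pos: [0.5755, 0.2098, 0.2033]
eef_rot: [[0.997, 0.076, -0.0], [0.076, -0.997, -0.001], [-0.0, 0.001, -1.0]]
ft_force: [1.3, -5.0, 0.5]
finger_gap: 0.0139
grip_force: 9.0
```

```bash
python3 st.py
```

```text
t 13.0667 p [0.5755 0.2098 0.2033] yaw 4.38 q [-52.4  19.5  36.5  96.3 -12.3  68.3 -98.5] F [ 1.25 -5.04  0.54] T [-1.391 -0.042  0.044] 0.013927206292044166 8.999130378942937
to axis in tool: [-0.0053 -0.0031  0.0003]
```

Emit:
play_rows(targets=[{"dp":[0,0.0005,0],"twist":[0,0,1],"claw":1},{"dp":[0,0,0],"twist":[0,0,1],"claw":1},{"dp":[0,0,0],"twist":[0,0,1],"claw":1},{"dp":[0,0,0],"twist":[0,0,1],"claw":1},{"dp":[0,0,0],"twist":[0,0,1],"claw":1},{"dp":[0,0,0],"twist":[0,0,1],"claw":1},{"dp":[0,0,0],"twist":[0,0,1],"claw":1},{"dp":[0,0,0],"twist":[0,0,1],"claw":1},{"dp":[0,0,0],"twist":[0,0,1],"claw":1},{"dp":[0,0,0],"twist":[0,0,1],"claw":1}])

```text
clock: 13.9
tool_pos: [0.5756, 0.2094, 0.2033]
eef_rot: [[0.995, -0.097, -0.0], [-0.097, -0.995, -0.001], [-0.0, 0.001, -1.0]]
ft_force: [1.5, -5.8, 1.2]
finger_gap: 0.0141
grip_force: 9.0
```

```bash
python3 st.py
```

```text
t 13.9 p [0.5756 0.2094 0.2033] yaw -5.59 q [ -53.7   19.8   38.2   96.4  -13.    68.3 -107.9] F [ 1.49 -5.82  1.17] T [-1.332 -0.093  0.225] 0.014134328866795463 9.001004879828542
to axis in tool: [-0.0059 -0.0026  0.0003]
```

Torque rose from 0.06 to 0.225 N m, so the foot has probably bottomed. I'll hold and read it again.

Emit:
play_rows(targets=[{"dp":[0,0,0],"twist":[0,0,0],"claw":1},{"dp":[0,0,0],"twist":[0,0,0],"claw":1},{"dp":[0,0,0],"twist":[0,0,0],"claw":1}])

```text
clock: 14.15
tool_pos: [0.5757, 0.2094, 0.2033]
eef_rot: [[0.995, -0.097, -0.0], [-0.097, -0.995, -0.001], [-0.0, 0.001, -1.0]]
ft_force: [1.1, -6.1, 0.3]
finger_gap: 0.0142
grip_force: 9.0
```

```bash
python3 st.py; sleep 0; python3 - <<'E'
from h import *
im=ctrl.grab_frame("scene")[:,:,::-1];cv2.imwrite("pics/s2.png",cv2.resize(im[130:220,280:370],None,fx=6,fy=6,interpolation=cv2.INTER_CUBIC))
E
```

```text
t 14.15 p [0.5757 0.2094 0.2033] yaw -5.55 q [ -53.7   19.8   38.2   96.4  -13.    68.3 -107.8] F [ 1.06 -6.15  0.27] T [-1.332 -0.059  0.19 ] 0.014188583328554253 9.000204533804208
to axis in tool: [-0.0059 -0.0026  0.0003]
```

View pics/s2.png

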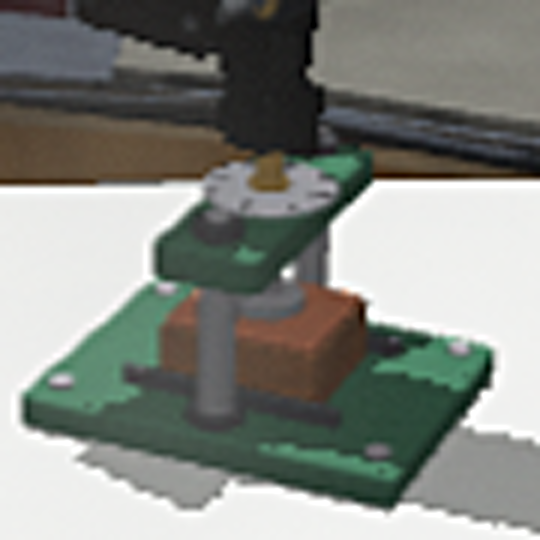

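The foot (crop (270,300)) rests on the block. Static torque is about 0.19 N m, or roughly 45 N, which is firm. Now I'll back off 90°.

Emit:
play_rows(targets=[{"dp":[0,0.001,0],"twist":[0,0,-5],"claw":1},{"dp":[0,0,0],"twist":[0,0,-5],"claw":1},{"dp":[0,0,0],"twist":[0,0,-5],"claw":1},{"dp":[0,0,0],"twist":[0,0,-5],"claw":1},{"dp":[0,0,0],"twist":[0,0,-5],"claw":1},{"dp":[0,0,0],"twist":[0,0,-5],"claw":1},{"dp":[0,0,0],"twist":[0,0,-5],"claw":1},{"dp":[0,0,0],"twist":[0,0,-5],"claw":1},{"dp":[0,0,0],"twist":[0,0,-5],"claw":1},{"dp":[0,0,0],"twist":[0,0,-5],"claw":1}])

```text
clock: 15.03
tool_pos: [0.5747, 0.2114, 0.2033]
eef_rot: [[0.71, 0.704, -0.001], [0.704, -0.71, 0.003], [0.001, -0.003, -1.0]]
ft_force: [0.1, 0.4, 1.0]
finger_gap: 0.0139
grip_force: 9.0
```

Emit:
play_rows(targets=[{"dp":[0,0,0],"twist":[0,0,-5],"claw":1},{"dp":[0,0,0],"twist":[0,0,-5],"claw":1},{"dp":[0,0,0],"twist":[0,0,-5],"claw":1},{"dp":[0,0,0],"twist":[0,0,-5],"claw":1},{"dp":[0,0,0],"twist":[0,0,-5],"claw":1},{"dp":[0,0,0],"twist":[0,0,-5],"claw":1},{"dp":[0,0,0],"twist":[0,0,-5],"claw":1},{"dp":[0,0,0],"twist":[0,0,-5],"claw":1},{"dp":[0,0,0],"twist":[0,0,0],"claw":1},{"dp":[0,0,0],"twist":[0,0,0],"claw":1}])

```text
clock: 15.87
tool_pos: [0.5732, 0.2122, 0.2033]
eef_rot: [[0.094, 0.996, -0.005], [0.996, -0.094, 0.004], [0.003, -0.005, -1.0]]
ft_force: [-5.6, 0.4, 2.9]
finger_gap: 0.0136
grip_force: 9.0
```

```bash
python3 st.py
```

```text
t 15.8667 p [0.5732 0.2122 0.2033] yaw 84.58 q [-42.4  17.8  23.8  96.   -8.   68.  -22. ] F [-5.56  0.41  2.93] T [-0.136  1.165  0.062] 0.013631782913886357 8.999930969439447
to axis in tool: [-0.     -0.0032  0.0003]
```

Emit:
play_rows(targets=[{"dp":[0,-0.001,0],"twist":[0,0,0],"claw":1},{"dp":[0,0,0],"twist":[0,0,0],"claw":1},{"dp":[0,0,0],"twist":[0,0,0],"claw":0.3},{"dp":[0,0,0],"twist":[0,0,0],"claw":0.3},{"dp":[0,0,0],"twist":[0,0,0],"claw":0.3},{"dp":[0,0,0],"twist":[0,0,0],"claw":0.3},{"dp":[0,0,0],"twist":[0,0,0],"claw":0.3},{"dp":[0,0,0],"twist":[0,0,0],"claw":0.3},{"dp":[0,0,0],"twist":[0,0,0],"claw":0.3},{"dp":[0,0,0],"twist":[0,0,0],"claw":0.3}])

```text
clock: 16.7
tool_pos: [0.5747, 0.209, 0.2033]
eef_rot: [[0.096, 0.995, 0.0], [0.995, -0.096, 0.0], [0.0, 0.0, -1.0]]
ft_force: [-0.0, 0.5, -0.5]
finger_gap: 0.0575
grip_force: 0.0
```

Emit:
play_rows(targets=[{"dp":[0,0,-0.01],"twist":[0,0,0],"claw":0.3},{"dp":[0,0,-0.012],"twist":[0,0,0],"claw":0.3},{"dp":[0,0,-0.012],"twist":[0,0,0],"claw":0.3},{"dp":[0,0,-0.012],"twist":[0,0,0],"claw":0.3},{"dp":[0,0,-0.012],"twist":[0,0,0],"claw":0.3},{"dp":[0,0,-0.012],"twist":[0,0,0],"claw":0.3},{"dp":[0,0,-0.012],"twist":[0,0,0],"claw":0.3},{"dp":[0,0,-0.01],"twist":[0,0,0],"claw":0.3},{"dp":[0,0,0],"twist":[0,0,0],"claw":0.3},{"dp":[0,0,0],"twist":[0,0,0],"claw":0.3}])

```text
clock: 17.53
tool_pos: [0.5748, 0.2092, 0.296]
eef_rot: [[0.096, 0.995, 0.001], [0.995, -0.096, 0.001], [0.001, 0.001, -1.0]]
ft_force: [-0.3, 0.7, -0.2]
finger_gap: 0.0611
grip_force: 0.0
```

```bash
python3 st.py; python3 - <<'E'
from h import *
im=ctrl.grab_frame("scene")[:,:,::-1];cv2.imwrite("pics/s3.png",cv2.resize(im[120:220,280:370],None,fx=6,fy=6,interpolation=cv2.INTER_CUBIC))
E
```

```text
t 17.5333 p [0.5748 0.2092 0.296 ] yaw 84.5 q [-43.1  14.1  24.7  89.6  -6.   77.6 -23.3] F [-0.27  0.72 -0.18] T [-0.097  0.054 -0.002] 0.06111999666048433 0.0
to axis in tool: [ 0.0028 -0.0052  0.093 ]
```

View pics/s3.png

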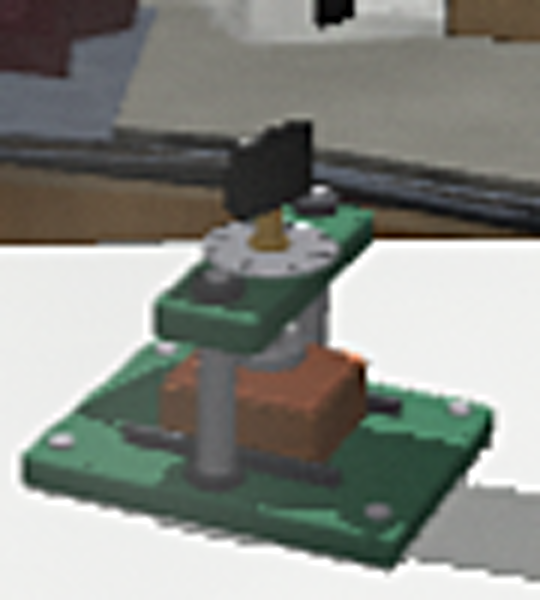

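The knob stands free at crop (270,170), turned roughly a quarter turn. The foot's lower edge (crop y≈367) is about 1.3 px above its bottomed position, which fits about 5 mm, and the gripper is clear. I'm handing in.

```bash
python3 -c "
from rig import ctrl
print(ctrl.finish_job())"
```

```text
the job is handed in; nothing more can be done
None
```

I turned the knob clockwise until the foot bottomed at about 45 N (estimated from wrist torque), backed it off 90°, let go, retracted and handed the job in. No verdict came back, and the 5 mm gap rests on the turn angle plus one coarse camera check.

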